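# Put up the medicine tray and hold the reader wand on the pill box tag

## Task

Fold up the three sides of the medicine tray until they stand upright, then take the reader wand out of its stand and hold its brass tip on the middle of the round steel tag on the pill box, square to the sloping face, pressing only lightly so that the sprung tip goes part of the way in. Finish like that, still gripping the wand with its tip pressed on the tag; do not shove the pill box about and leave everything else where it stands.

Things in the scene. Friction and masses are not known exactly. Their poses are not given: they have to be found in the camera images.
- tray: teal fold-up medicine tray, fixed to the table: floor 150 (x) x 160 (y) x 6 mm, origin at the centre of its underside. Its far (+x) wall is fixed, 61 mm tall. Its near (-x), left (+y) and right (-y) sides are hinged flaps lying out nearly flat, each 55 mm long from its hinge, 4 mm thick, 140 to 150 mm wide, with a yellow tab in the middle of its outer edge
- near (a joint): hinge of the tray's near (-x) flap: 0 lying flat outwards, 1.571 fully upright against its stop; stiff enough (0.05 N m) to stay where it is left. Led by its tab it trails the fingers by about 0.1 rad, so lead them a little past upright, to about 1.64
- near_tab (a point): point in the yellow tab of the near flap, mid width and mid thickness, 75 mm from the hinge line. The tab is 20 mm wide (along the hinge line), 6 mm thick, in the plane of the flap, from 55 to 88 mm from the hinge; pinched from above across its width it turns between the finger pads as the flap swings up
- near_hinge (a point): middle of the hinge line of the near flap, 4 mm above the table; the hinge line runs along the tray's y
- left (a joint): hinge of the tray's left (+y) flap: 0 lying flat outwards, 1.571 fully upright against its stop; stiff enough (0.05 N m) to stay where it is left. Led by its tab it trails the fingers by about 0.1 rad, so lead them a little past upright, to about 1.64
- left_tab (a point): point in the yellow tab of the left flap, mid width and mid thickness, 75 mm from the hinge line. The tab is 20 mm wide (along the hinge line), 6 mm thick, in the plane of the flap, from 55 to 88 mm from the hinge; pinched from above across its width it turns between the finger pads as the flap swings up
- left_hinge (a point): middle of the hinge line of the left flap, 4 mm above the table; the hinge line runs along the tray's x
- right (a joint): hinge of the tray's right (-y) flap: 0 lying flat outwards, 1.571 fully upright against its stop; stiff enough (0.05 N m) to stay where it is left. Led by its tab it trails the fingers by about 0.1 rad, so lead them a little past upright, to about 1.64
- right_tab (a point): point in the yellow tab of the right flap, mid width and mid thickness, 75 mm from the hinge line. The tab is 20 mm wide (along the hinge line), 6 mm thick, in the plane of the flap, from 55 to 88 mm from the hinge; pinched from above across its width it turns between the finger pads as the flap swings up
- right_hinge (a point): middle of the hinge line of the right flap, 4 mm above the table; the hinge line runs along the tray's x
- pillbox: white plastic pill reminder box, 80 (x) x 120 (y) x 39 mm, 0.35 kg, standing loose on the tray floor, origin at the centre of its underside; a row of coloured lids on top at the rear, a red rocker switch on its +y side, and a front face that slopes at 18 degrees, looking up and towards -x (the robot)
- tag: round steel contact tag, 18 mm across, 2 mm proud, inside a blue 30 mm ring in the middle of the pill box's sloping face; origin at the centre of its outer face, z axis square out of that face (18 degrees from vertical)
- wand: black touch-reader wand upright in its stand, 0.11 kg; z along it from tip to top, origin on its axis at the underside of the orange collar (32 mm across), which rests on the stand. Square handle 22 x 22 mm, flats across its x and y, z = 6 to 96 mm, cap to 104; grip it at about z = 62. Shaft 18 mm across down to z = -45, then the 10 mm sprung brass tip, its round end at z = -60 mm
- wand_tip (a joint): how far the sprung brass tip is pushed into the wand: 0 out, 0.010 m fully in; it starts to move at 1.2 N and takes 5.2 N fully in (400 N/m)
- wand_tip_end (a point): the rounded end of the brass tip, on the wand's axis
- stand: grey wand stand fixed to the table, 64 x 64 x 70 mm, with a 25 mm hole from its top right through; origin at the centre of its underside. It may be to the robot's left or right of the tray, with the beaker on the other side
- beaker: blue plastic sippy beaker with a spouted lid, 76 mm across, 132 mm tall; origin at its underside; a bystander
- denture_pot: pink denture pot with a snap lid, 94 mm across, 68 mm tall; origin at its underside; a bystander
- handbell: brass handbell with a dark wooden handle, 68 mm across, 113 mm tall; origin at its underside; a bystander
- teaspoon: steel teaspoon lying flat, 140 mm long; a bystander
- glasses_case: dark red glasses case, 60 x 160 x 38 mm; origin at its underside; a bystander

How it is judged (in metres and radians):
On the way, in this order (a step that is already met when the one before it is completed fails the run):
1. all three tray sides stand upright while the wand is still in its stand (value of joint each of near, left, right above 1.35 rad and horizontal distance between wand and stand below 0.012 m and z of wand in the frame of stand below 0.08 m), for 0.2 s.
2. the wand is gripped and lifted clear of its stand (z of wand in the frame of stand above 0.135 m and contact force between the fingers and wand above 2 N), for 0.1 s.
At the end, for the whole second after the job is handed in: Three tray sides over 1.35 rad; gripped wand clear of stand and tray, tip end within 7 mm of the tag centre, axis within 0.14 rad of square to the face, pressing 0.6 to 7 N with the tip 1 to 9.2 mm in; wand and pill box still, pill box level (value of joint each of near, left, right above 1.35 rad and distance between wand_tip_end and tag below 0.007 m and angle between the z axis of wand and the z axis of tag, either way round below 0.14 rad and contact force between wand and tag between 0.6 and 7 N and value of joint wand_tip between 0.001 and 0.0092 m and angle between pillbox's own z axis and vertical below 0.08 rad and contact force between the fingers and wand above 2 N and contact force between wand and tray below 0.2 N and contact force between wand and stand below 0.2 N and linear speed of each of wand, pillbox below 0.02 m/s); the arm keeps its last pose, push and grip.
It fails at once if the tag pressed with more than 15 N (contact force between wand and tag above 15 N).
It fails at once if the pill box shoved more than 20 mm (distance of pillbox from where it was at the start of the episode above 0.02 m).
It fails at once if a bystander moved more than 30 mm or knocked over (distance of any of beaker, denture_pot, handbell, teaspoon, glasses_case from where it was at the start of the episode above 0.03 m or angle between any of beaker, denture_pot, handbell, glasses_case's own z axis and vertical above 0.5 rad).
It also fails if it takes over 72 s, if anything falls off the work surface, if the arm or the gripper's body presses on something with over 40 N, if the wrist force passes 120 N, or if a joint passes its speed limit or range.

## Robot

A 6-joint arm with a two-finger parallel gripper is mounted at the origin on the work surface. World frame = base frame: x ahead of the robot, y to its left, z up, the work surface at z = 0. Lengths are in mm, angles in rad, forces in N, time in s.
With the tool pointing down it reaches from about 300 to 775 mm from the base axis. Payload 14.6 kg.
Tool frame: the origin (TCP) lies at the very end of the fingers, on their centre line; the grasp point (between the pads) lies 19 mm behind it; z points along the fingers, y is the line along which they close (so a half turn about z gives the same grasp; the last joint's range is limited). The gripper opens to 94 mm and grips with 3 to 60 N. Pads are 16 mm wide; open, the fingers measure 119 mm over their backs; the gripper's body (75 mm by 177 mm) begins 78 mm behind the grasp point.
Start: joints at [1.16, 0.3, 1.521, -0, 1.321, -0.067], TCP at [185.384, 517.805, 205.446] pointing down, gripper open.
Joint ranges: [-3.03, 3.03], [-0.79, 2.21], [0.23, 2.52], [-1.04, 4.18], [0, 3.07], [-2.55, 2.55]. Speed limits (rad/s): [2.22, 2.22, 2.57, 3.14, 3.14, 3.14].

## Interface

Orientations are given as [roll, pitch, yaw] about the fixed x, y, z axes, in that order (R = Rz(yaw) Ry(pitch) Rx(roll)).
In Python, from plant import bot gives the robot as it stands.
- The arm moves only by the tool arm_command, never from a script. Its argument "targets" is a list of rows, each an object of numbers: "x", "y", "z": the shift along the tool's x, y, z in units of 30 mm (1.0 is 30 mm); "roll": the turn about the tool's z in units of 5 degrees (1.0 is 5 degrees). A call has 1 to 20 rows; each row shifts and turns the commanded pose from where the row before left it, along the tool's axes as they then stand; what a row does not reach is not made up. A row lasts 1/12 s, in which the tool goes at most 41.7 mm and 7.16 degrees, less where a joint would pass 70% of its speed; a pose out of reach is approached as far as the arm can. A call is refused whole if a number of a shift passes 1 or a number of a turn 1, either way. A call with a gripper value outside its range is refused whole. "fingers" is the opening, from -1 (shut) to 1 (fully open), set as the call begins (left out, the last holds). The fingers move at their own pace and stop on an object; "grip_force" is the grip in N (left out, the last holds). Time passes only in rows, so rows that do not move let the fingers close. It gives the time, the measured TCP pose, the force, the opening and the grip force at its end, in the units of the state.
- bot.read_state(): the state, without advancing time (a new reading comes with each control period).
- bot.grab_frame(name): name is "side" or "top" or "wrist"; returns a dict with "color" (480x640x3 uint8, red, green, blue), "z_map" (480x640 float32, mm along the optical axis (not along the pixel's ray), 0 where there is no reading), "K" (3x3 intrinsics, pixels), "xyz" and "orientation" of the camera in the world. Camera axes: x right, y up, looking along -z (the intrinsics and any distortion apply to the point x, -y, -z); pixel columns grow to the right and rows downward; lengths in mm; the calibration is good to about 2 mm. A picture is of the moment at which its call begins.
- bot.sign_off(): hands the job in; it is judged then, once.
Trained networks look in a picture, given as the dict that the camera call returned (one of the last four; its "shot" number tells which), for a name from the list of things; names that differ only in an ending like _2 or _b are one class to them, and where a whole thing is asked for, a point or a joint stands for the part that bears it (a point fixed in the world has none). Each returns a list of dicts, best first, with "conf" (0 to 1); they miss things now and then, are a little off and sometimes report something else, mostly with a low value. They report only what shows in the picture. A call takes as long as a camera call.
- bot.recognise(picture, thing): "pixel" ([column, row] in pixels, amid what is visible of it).
- bot.tip_of(picture, thing): "pixel" ([column, row] in pixels: a listed point, or the origin of a listed thing).
The state is a dict: "time_s": time; "joint_pos": joint angles; "qvel": joint speeds; "joint_torque": joint torques, N m; "tool_pos": TCP position; "tcp_rot": TCP orientation; "force": force on the tool from outside, world axes, zero at the start; "ft_torque": the same for the moment, N m; "finger_gap": finger opening in mm; "grip_force": force on a finger pad.
Only numpy, scipy, OpenCV 4.12 (cv2) and the standard library are available. Lean on these libraries where they do the work, as an engineer would, in place of code of your own. Each camera call takes 0.05 s, during which the arm holds its last target. There are 200 camera calls.

## Working session

There is one attempt and no reset: what is moved stays moved. The work goes in short steps, Python scripts to look and compute and a tool call to move; the robot and the scene stay as the last step left them, time stands still between calls to the robot, and variables do not carry over. Pictures are saved under pics/ and viewed, at most 10 in all, crops included, and the job is handed in when it is done.

Besides the shell and the picture viewer there is one more tool, called after "Emit:" as a command line: name --argument value ..., lists and objects as JSON in quotes. arm_command: Moves the arm, as the interface text tells. Its arguments: {"type":"object","properties":{"targets":{"type":"array"},"fingers":{"type":"number"},"grip_force":{"type":"number"}},"required":["targets"]}

```bash
ls; mkdir -p pics
cat > h.py <<'E'
import numpy as np, cv2, sys
sys.path.insert(0,'.')
from plant import bot
from scipy.spatial.transform import Rotation as R
def pose(f):
    o=np.array(f['orientation'],float)
    return np.array(f['xyz'],float),(o if o.shape==(3,3) else R.from_euler('xyz',o).as_matrix())
def w(f,px,z=None,r=2):
    u,v=px;K=np.array(f['K']);d=np.linalg.inv(K)@[u,v,1]; d=np.array([d[0],-d[1],-1.])
    t,M=pose(f);D=M@d
    if z is not None: s=(z-t[2])/D[2]
    else:
        p=f['z_map'][max(0,int(v)-r):int(v)+r+1,max(0,int(u)-r):int(u)+r+1];p=p[p>0]
        if not len(p): return np.full(3,np.nan)
        s=np.median(p)
    return t+D*s
def cloud(f):
    K=np.array(f['K']);v,u=np.mgrid[:480,:640];z=f['z_map']
    t,M=pose(f)
    c=np.stack([(u-K[0,2])/K[0,0]*z,-(v-K[1,2])/K[1,1]*z,-z],-1)
    return c@M.T+t
def save(f,n): cv2.imwrite('pics/'+n,cv2.cvtColor(f['color'],cv2.COLOR_RGB2BGR))
E
python3 - <<'E'
from h import *
np.set_printoptions(precision=1,suppress=True)
for n in['top','side']:
    f=bot.grab_frame(n);save(f,n+'0.png');print(n,f['xyz'],f['orientation'],[k for k in f.keys()])
    for t in 'near_tab near_hinge left_tab left_hinge right_tab right_hinge tag pillbox wand wand_tip_end stand beaker denture_pot handbell teaspoon glasses_case tray'.split():
        for q in bot.tip_of(f,t)[:1]: print(t,q['pixel'],round(q['conf'],2),w(f,q['pixel']))
print(bot.read_state())
E
```

```text
pics
top [ 350.3  -13.9 1319.2] [ 0.2 -0.  -1.6] ['color', 'z_map', 'K', 'xyz', 'orientation', 'shot']
near_tab [296.6, 313.7] 0.91 [423.1  -2.9  33.9]
near_hinge [299.1, 281.8] 0.83 [502.3  -9.1   5.5]
left_tab [236.9, 254.8] 0.95 [568.1 142.3  19. ]
left_hinge [269.8, 256.4] 0.84 [565.8  62.9   5.5]
right_tab [358.6, 253.4] 0.71 [ 569.7 -155.5   18.5]
right_hinge [332.6, 260.0] 0.76 [555.6 -92.    6.9]
tag [296.6, 262.8] 0.63 [545.1  -3.4  33.7]
pillbox [297.9, 255.0] 0.89 [563.3  -6.7  38.9]
wand [480.2, 246.0] 0.72 [ 582.6 -449.8   39. ]
stand [418.1, 267.1] 0.62 [ 527.5 -289.1   69.9]
beaker [170.6, 297.0] 0.9 [457.9 276.9 113.3]
denture_pot [236.0, 183.3] 0.7 [734.3 141.3  68.4]
handbell [368.4, 185.5] 0.6 [ 735.2 -181.3   43. ]
teaspoon [123.4, 237.5] 0.83 [616.6 426.3   0.3]
glasses_case [477.8, 246.0] 0.63 [ 582.8 -444.2   38.3]
side [  53.1 -520.2  925.5] [ 0.7 -0.  -0.8] ['color', 'z_map', 'K', 'xyz', 'orientation', 'shot']
near_tab [259.2, 290.2] 0.67 [426.5  -7.8  35.7]
near_hinge [281.8, 282.0] 0.62 [487.1 -12.1   9.8]
left_tab [263.0, 223.5] 0.74 [571.2 141.3  18.3]
le
[... 332 characters left out ...]
7.3   62.3]
beaker [187.5, 218.4] 0.95 [450.7 276.5  26.7]
denture_pot [313.5, 189.7] 0.9 [725.1 121.3  39.2]
handbell [329.1, 281.9] 0.67 [562.9 -84.5   5.2]
teaspoon [202.3, 162.8] 0.8 [614.9 436.4   3.7]
glasses_case [402.7, 330.7] 0.25 [ 527.6 -301.8   94.2]
tray [306.6, 261.1] 0.93 [553.9 -23.3  33.7]
{'time_s': 1.8, 'joint_pos': array([ 1.2,  0.3,  1.5,  0. ,  1.3, -0.1]), 'qvel': array([ 0.,  0.,  0., -0.,  0., -0.]), 'joint_torque': array([ -0. , -53.2, -35.3,   0.1,   0. ,  -0. ]), 'tool_pos': array([185.4, 517.8, 205.4]), 'tcp_rot': array([-3.1, -0. ,  2.8]), 'force': array([-0.2, -0.1, -1.1]), 'ft_torque': array([-0.,  0.,  0.]), 'grip_force': 0.0, 'finger_gap': 93.90353717028225}
```

View pics.

Run:
```python
import cv2,numpy as np
a=cv2.imread('pics/top0.png')[140:350,110:530];b=cv2.imread('pics/side0.png')[120:420,150:500]
cv2.imwrite('pics/v1.png',cv2.resize(a,None,fx=1.9,fy=1.9,interpolation=2))
cv2.imwrite('pics/v2.png',cv2.resize(b,None,fx=1.9,fy=1.9,interpolation=2))
```

```text
(no output)
```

View pics/v1.png

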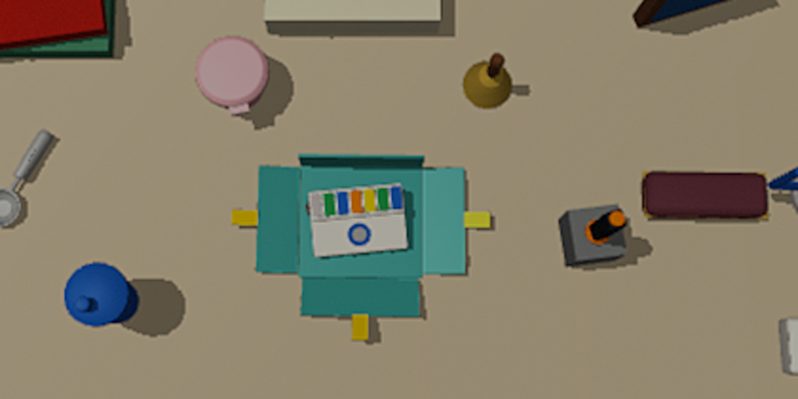

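View pics/v2.png

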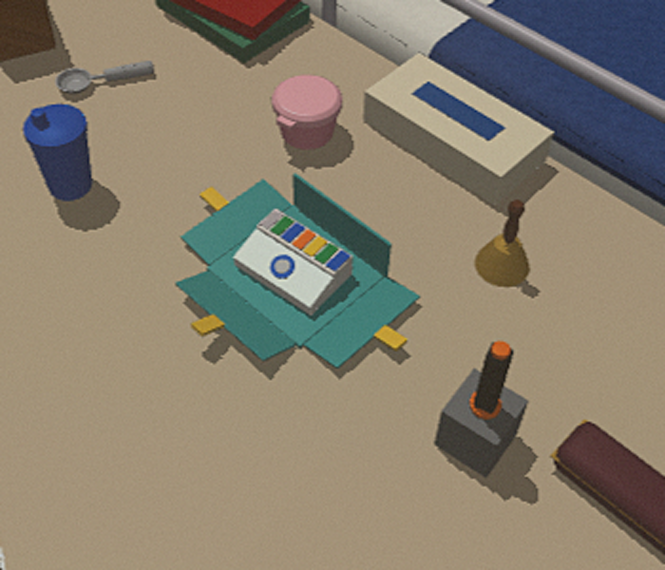

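The top view shows the tray at about (555, -8) with slightly raised flaps and yellow tabs. The pill box is slightly yawed, and the stand with the wand is at the robot's right. The beaker is at the left. Next I'll measure precisely with colour and depth.

Run:
```python
from h import *
np.set_printoptions(precision=2,suppress=True)
print(bot.read_state()['tcp_rot'])
for n in['top','side']:
    f=bot.grab_frame(n);P=cloud(f);hsv=cv2.cvtColor(f['color'],cv2.COLOR_RGB2HSV)
    def comps(lo,hi,box,mn=8):
        m=cv2.inRange(hsv,lo,hi)
        m[~((P[...,0]>box[0])&(P[...,0]<box[1])&(P[...,1]>box[2])&(P[...,1]<box[3])&(P[...,2]>box[4]))]=0
        k,l,s,c=cv2.connectedComponentsWithStats(m)
        return [(s[i,4],P[l==i].mean(0),np.percentile(P[l==i],5,axis=0),np.percentile(P[l==i],95,axis=0)) for i in range(1,k) if s[i,4]>=mn]
    print(n)
    for nm,lo,hi,b in[('yellow',(18,120,100),(34,255,255),(380,640,-190,190,2)),('ring',(100,120,60),(125,255,255),(500,580,-60,60,15)),('teal',(80,80,40),(98,255,255),(400,680,-170,170,-5)),('orange',(3,150,120),(17,255,255),(450,620,-380,-240,60))]:
        for c in comps(lo,hi,b): print(nm,c[0],c[1],c[2],c[3])
    # white slope face
    m=(hsv[...,1]<60)&(hsv[...,2]>130)&(P[...,0]>505)&(P[...,0]<560)&(abs(P[...,1]+5)<60)&(P[...,2]>15)
    q=P[m]; A=np.c_[q[:,:2],np.ones(len(q))];c=np.linalg.lstsq(A,q[:,2],rcond=None)[0];r=abs(A@c-q[:,2])<2;c=np.linalg.lstsq(A[r],q[r,2],rcond=None)[0]
    nn=np.r_[-c[:2],1];nn/=np.linalg.norm(nn);print('normal',len(q),r.sum(),nn,'tilt',np.degrees(np.arccos(nn[2])),'yaw',np.degrees(np.arctan2(nn[1],nn[0])),c)
    m=(P[...,2]>66)&(P[...,2]<72)&(P[...,0]>460)&(P[...,0]<600)&(P[...,1]>-370)&(P[...,1]<-230)
    q=P[m][:,:2].astype(np.float32);print('stand',len(q),cv2.minAreaRect(q))
    m=(P[...,2]>85)&(P[...,2]<190)&(P[...,0]>460)&(P[...,0]<600)&(P[...,1]>-370)&(P[...,1]<-230)
    q=P[m];print('wand',len(q),q.mean(0),q[q[:,2]>168].mean(0),(q[:,2]>168).sum())
    if n=='top':
        # flap planes
        for nm,b in[('near',(440,480,-70,55)),('left',(530,600,80,110)),('right',(530,600,-125,-92)),('floor',(495,620,-75,-62))]:
            q=P[(P[...,0]>b[0])&(P[...,0]<b[1])&(P[...,1]>b[2])&(P[...,1]<b[3])]
            c=np.linalg.lstsq(np.c_[q[:,:2],np.ones(len(q))],q[:,2],rcond=None)[0];print(nm,len(q),c)
```

```text
[-3.14 -0.    2.8 ]
top
yellow 60 [585.93 -21.69  45.47] [573.78 -26.51  41.66] [598.27 -16.64  49.71]
yellow 110 [569.62 138.61  17.69] [560.37 123.14  12.22] [578.38 154.01  23.21]
yellow 110 [ 564.29 -160.16   19.52] [ 555.54 -175.3    13.55] [ 573.21 -145.32   25.37]
yellow 112 [426.94  -8.88  33.87] [412.65 -18.06  26.74] [441.51   0.91  42.01]
ring 24 [574.76  12.4   45.08] [569.76   7.39  42.12] [579.36  17.    47.7 ]
ring 54 [545.06  -8.07  32.35] [533.39 -21.23  27.57] [556.72   2.93  37.89]
teal 6052 [549.63 -11.63  12.29] [ 454.26 -131.07    2.82] [637.39 109.38  28.52]
orange 50 [ 539.87 -302.97  173.51] [ 532.88 -309.28  167.86] [ 547.2  -297.03  178.13]
orange 37 [ 536.41 -294.4    76.  ] [ 524.68 -304.79   68.98] [ 550.99 -288.98   81.09]
normal 658 381 [-0.3  -0.03  0.95] tilt 17.31585134004354 yaw -175.0274882302436 [   0.31    0.03 -138.13]
stand 351 ((539.047607421875, -303.79010009765625), (65.07260131835938, 64.99868774414062), 7.4719624519348145)
wand 203 [ 536.24 -299.34  146.54] [ 538.65 -303.19  173.27] 58
near 875 [ -0.25   0.   132.02]
left 337 [-0.01  0.15
[... 861 characters left out ...]
4  49.98]
teal 10 [636.85 -29.8   40.52] [635.88 -35.25  32.62] [637.53 -22.09  50.1 ]
teal 14 [636.31 -46.25  41.68] [634.59 -52.06  31.35] [638.26 -40.7   50.92]
teal 26 [636.22 -70.3   25.89] [635.   -81.29  14.47] [637.76 -58.09  35.27]
orange 64 [ 538.62 -302.21  174.39] [ 531.51 -308.64  172.04] [ 546.35 -295.37  177.15]
orange 28 [ 528.21 -295.61   79.34] [ 523.75 -305.56   75.61] [ 536.14 -287.55   91.01]
normal 746 514 [-0.3  -0.03  0.96] tilt 17.252418209991855 yaw -174.2549223995389 [   0.31    0.03 -135.71]
stand 579 ((539.2367553710938, -301.5640869140625), (68.07210540771484, 64.56067657470703), 6.9941205978393555)
wand 451 [ 531.82 -304.71  139.47] [ 536.84 -302.37  173.75] 82
```

```bash
cat >> h.py <<'E'
import json
def plan(wps,start=None):
    """wps: list of (x,y,z,psi,nrows or None=auto, ) world TCP; prints rows"""
    s=bot.read_state()
    if start is None: p=np.array(s['tool_pos']);psi=s['tcp_rot'][2]
    else: p=np.array(start[:3],float);psi=start[3]
    out=[]
    for x,y,z,ps,n in wps:
        q=np.array([x,y,z],float);dps=(ps-psi+np.pi)%(2*np.pi)-np.pi
        if not n: n=int(np.ceil(max(np.abs(q-p).max()/29,np.linalg.norm(q-p)/29,abs(np.degrees(dps))/4.95,1)))
        p0=p.copy();s0=psi
        for i in range(1,n+1):
            t=p0+(q-p0)*i/n; d=t-p
            xt=np.array([np.cos(psi),np.sin(psi),0]);yt=np.array([np.sin(psi),-np.cos(psi),0])
            r=[round(float(v),2) for v in(d@xt/30,d@yt/30,-d[2]/30)]
            ro=round(-np.degrees(s0+dps*i/n-psi)/5,2)
            p=p+30*(r[0]*xt+r[1]*yt+np.array([0,0,-r[2]]));psi-=np.radians(5*ro)
            out.append({k:v for k,v in zip(('x','y','z','roll'),r+[ro]) if v} )
    for i in range(0,len(out),20): print(json.dumps(out[i:i+20]).replace(' ',''))
def arc(h,dirn,t0,t1,off,psi,n,r=75):
    "h hinge xyz, dirn outward unit xy"
    return [(h[0]+dirn[0]*r*np.cos(t),h[1]+dirn[1]*r*np.cos(t),h[2]+r*np.sin(t)-off,psi,1) for t in np.linspace(t0,t1,n+1)[1:]]
E
python3 - <<'E'
from h import *
plan([(569.2,143.8,60,1.554,0)])
s=(569.2,143.8,5,1.554)
plan(arc((568,69.8,4),(.0167,1),.16,1.66,11,1.554,16),s)
E
```

```text
[{"x":-0.81,"y":-0.37,"z":0.24,"roll":0.71},{"x":-0.84,"y":-0.32,"z":0.24,"roll":0.72},{"x":-0.85,"y":-0.27,"z":0.25,"roll":0.71},{"x":-0.87,"y":-0.21,"z":0.24,"roll":0.71},{"x":-0.87,"y":-0.16,"z":0.24,"roll":0.71},{"x":-0.89,"y":-0.11,"z":0.24,"roll":0.72},{"x":-0.89,"y":-0.05,"z":0.25,"roll":0.71},{"x":-0.9,"y":0.01,"z":0.24,"roll":0.71},{"x":-0.89,"y":0.06,"z":0.24,"roll":0.71},{"x":-0.88,"y":0.12,"z":0.24,"roll":0.72},{"x":-0.88,"y":0.17,"z":0.25,"roll":0.71},{"x":-0.86,"y":0.22,"z":0.24,"roll":0.71},{"x":-0.85,"y":0.28,"z":0.24,"roll":0.71},{"x":-0.83,"y":0.33,"z":0.24,"roll":0.72},{"x":-0.81,"y":0.39,"z":0.25,"roll":0.71},{"x":-0.78,"y":0.43,"z":0.24,"roll":0.71},{"x":-0.75,"y":0.48,"z":0.24,"roll":0.72},{"x":-0.73,"y":0.52,"z":0.24,"roll":0.71},{"x":-0.68,"y":0.57,"z":0.25,"roll":0.71},{"x":-0.66,"y":0.61,"z":0.24,"roll":0.71}]
[{"x":-0.05,"z":-0.23},{"x":-0.07,"z":-0.22},{"x":-0.09,"z":-0.22},{"x":-0.11,"z":-0.2},{"x":-0.12,"z":-0.2},{"x":-0.15,"z":-0.18},{"x":-0.16,"z":-0.17},{"x":-0.18,"z":-0.15},{"x":-0.19,"z":-0.14},{"x":-0.21,"z":-0.12},{"x":-0.21,"z":-0.09},{"x":-0.22,"z":-0.08},{"x":-0.23,"z":-0.05},{"x":-0.23,"z":-0.04},{"x":-0.24,"z":-0.01},{"x":-0.23,"z":0.01}]
```

Emit:
arm_command --targets '[{"x": -0.81,"y": -0.37,"roll": 0.71},{"x": -0.84,"y": -0.32,"roll": 0.72},{"x": -0.85,"y": -0.27,"roll": 0.71},{"x": -0.87,"y": -0.21,"roll": 0.71},{"x": -0.87,"y": -0.16,"roll": 0.71},{"x": -0.89,"y": -0.11,"roll": 0.72},{"x": -0.89,"y": -0.05,"roll": 0.71},{"x": -0.9,"y": 0.01,"roll": 0.71},{"x": -0.89,"y": 0.06,"roll": 0.71},{"x": -0.88,"y": 0.12,"roll": 0.72},{"x": -0.88,"y": 0.17,"roll": 0.71},{"x": -0.86,"y": 0.22,"roll": 0.71},{"x": -0.85,"y": 0.28,"roll": 0.71},{"x": -0.83,"y": 0.33,"roll": 0.72},{"x": -0.81,"y": 0.39,"roll": 0.71},{"x": -0.78,"y": 0.43,"roll": 0.71},{"x": -0.75,"y": 0.48,"roll": 0.72},{"x": -0.73,"y": 0.52,"roll": 0.71},{"x": -0.68,"y": 0.57,"roll": 0.71},{"x": -0.66,"y": 0.61,"roll": 0.71}]' --fingers 0

```text
invalid input
```

Run:
```python
from h import *
s=bot.read_state();print(s['time_s'],s['tool_pos'],s['tcp_rot'],s['finger_gap'],s['joint_pos'])
plan([(569.2,143.8,50,1.554,0),(569.2,143.8,5,1.554,4)])
f=bot.grab_frame('wrist');save(f,'w1.png')
for t in['left_tab']:
    for q in bot.tip_of(f,t)[:2]: print(q['pixel'],q['conf'],w(f,q['pixel']))
```

```text
1.9 [185.37711661 517.78963451 205.4354389 ] [-3.14154693e+00 -8.65404112e-06  2.79781320e+00] 94.04003942662658 [ 1.16039734e+00  2.99893789e-01  1.52103200e+00  5.77018130e-06
  1.32071307e+00 -6.66209568e-02]
[{"x":-0.81,"y":-0.37,"z":0.26,"roll":0.71},{"x":-0.84,"y":-0.32,"z":0.26,"roll":0.72},{"x":-0.85,"y":-0.27,"z":0.26,"roll":0.71},{"x":-0.87,"y":-0.21,"z":0.26,"roll":0.71},{"x":-0.87,"y":-0.16,"z":0.26,"roll":0.71},{"x":-0.89,"y":-0.11,"z":0.25,"roll":0.72},{"x":-0.89,"y":-0.05,"z":0.26,"roll":0.71},{"x":-0.9,"y":0.01,"z":0.26,"roll":0.71},{"x":-0.89,"y":0.06,"z":0.26,"roll":0.71},{"x":-0.88,"y":0.12,"z":0.26,"roll":0.72},{"x":-0.88,"y":0.17,"z":0.26,"roll":0.71},{"x":-0.86,"y":0.22,"z":0.26,"roll":0.71},{"x":-0.85,"y":0.28,"z":0.26,"roll":0.71},{"x":-0.83,"y":0.33,"z":0.26,"roll":0.72},{"x":-0.81,"y":0.39,"z":0.26,"roll":0.71},{"x":-0.78,"y":0.43,"z":0.25,"roll":0.71},{"x":-0.75,"y":0.48,"z":0.26,"roll":0.72},{"x":-0.73,"y":0.52,"z":0.26,"roll":0.71},{"x":-0.68,"y":0.57,"z":0.26,"roll":0.71},{"x":-0.66,"y":0.61,"z":0.26,"roll":0.71}]
[{"z":0.38},{"z":0.37},{"z":0.38},{"z":0.37}]
```

Refused, probably because a key is missing from the rows. I'll send every row with all four keys.

Emit:
arm_command --targets '[{"x": -0.81,"y": -0.37,"z": 0,"roll": 0.71},{"x": -0.84,"y": -0.32,"z": 0,"roll": 0.72},{"x": -0.85,"y": -0.27,"z": 0,"roll": 0.71},{"x": -0.87,"y": -0.21,"z": 0,"roll": 0.71},{"x": -0.87,"y": -0.16,"z": 0,"roll": 0.71},{"x": -0.89,"y": -0.11,"z": 0,"roll": 0.72},{"x": -0.89,"y": -0.05,"z": 0,"roll": 0.71},{"x": -0.9,"y": 0.01,"z": 0,"roll": 0.71},{"x": -0.89,"y": 0.06,"z": 0,"roll": 0.71},{"x": -0.88,"y": 0.12,"z": 0,"roll": 0.72},{"x": -0.88,"y": 0.17,"z": 0,"roll": 0.71},{"x": -0.86,"y": 0.22,"z": 0,"roll": 0.71},{"x": -0.85,"y": 0.28,"z": 0,"roll": 0.71},{"x": -0.83,"y": 0.33,"z": 0,"roll": 0.72},{"x": -0.81,"y": 0.39,"z": 0,"roll": 0.71},{"x": -0.78,"y": 0.43,"z": 0,"roll": 0.71},{"x": -0.75,"y": 0.48,"z": 0,"roll": 0.72},{"x": -0.73,"y": 0.52,"z": 0,"roll": 0.71},{"x": -0.68,"y": 0.57,"z": 0,"roll": 0.71},{"x": -0.66,"y": 0.61,"z": 0,"roll": 0.71}]' --fingers 0

```text
time_s: 3.67
tool_pos: [569.9, 142.6, 205.5]
tcp_rot: [3.142, -0.0, 1.551]
force: [0.3, 0.9, 0.4]
finger_gap: 47.3
grip_force: 0.0
```

```bash
sed -i 's/ if v} )/)})/;s/{k:v for k,v in zip/dict(**{k:v for k,v in zip/' h.py
python3 - <<'E'
from h import *
s=bot.read_state();print(s['time_s'],s['tool_pos'],s['tcp_rot'],s['finger_gap'],s['joint_pos'])
plan([(569.2,143.8,45,1.554,0),(569.2,143.8,5,1.554,4)])
f=bot.grab_frame('wrist');save(f,'w1.png')
for t in['left_tab']:
    for q in bot.tip_of(f,t)[:2]: print(q['pixel'],q['conf'],w(f,q['pixel']))
E
```

```text
Traceback (most recent call last):
  File "h.py", line 40
    out.append(dict(**{k:v for k,v in zip(('x','y','z','roll'),r+[ro]))})
                                                                      ^
SyntaxError: closing parenthesis ')' does not match opening parenthesis '{'
```

```bash
sed -i "s/out.append.*/out.append(dict(zip(('x','y','z','roll'),r+[ro])))/" h.py
python3 - <<'E'
from h import *
s=bot.read_state();print(s['joint_pos'])
plan([(569.2,143.8,45,1.554,0),(569.2,143.8,5,1.554,4)])
f=bot.grab_frame('wrist');save(f,'w1.png')
for q in bot.tip_of(f,'left_tab')[:2]: print(q['pixel'],q['conf'],w(f,q['pixel']))
P=cloud(f);m=cv2.inRange(cv2.cvtColor(f['color'],cv2.COLOR_RGB2HSV),(18,120,80),(34,255,255))>0
q=P[m&(P[...,1]>100)];print(len(q),q.mean(0),np.percentile(q,[3,97],axis=0))
E
```

```text
[1.82887759e-01 3.83843392e-01 1.40898644e+00 2.86284793e-05
 1.34869860e+00 2.02562176e-01]
[{"x":0.01,"y":-0.0,"z":0.89,"roll":-0.01},{"x":0.0,"y":-0.01,"z":0.89,"roll":-0.0},{"x":0.01,"y":-0.0,"z":0.89,"roll":-0.01},{"x":0.01,"y":-0.01,"z":0.9,"roll":-0.0},{"x":0.0,"y":-0.0,"z":0.89,"roll":-0.01},{"x":0.01,"y":-0.01,"z":0.89,"roll":-0.0},{"x":-0.0,"y":0.0,"z":0.33,"roll":-0.0},{"x":-0.0,"y":0.0,"z":0.34,"roll":-0.0},{"x":-0.0,"y":0.0,"z":0.33,"roll":-0.0},{"x":-0.0,"y":0.0,"z":0.33,"roll":-0.0}]
[319.0, 213.4] 0.85 [571.38287203 146.63953394  19.3461011 ]
2099 [575.12559246 159.60003482 241.40896208] [[546.11903074 127.23348048  15.62863469]
 [610.80210273 173.97758641 327.82085718]]
```

Emit:
arm_command --targets '[{"x": 0.03,"y": 0,"z": 0.9,"roll": 0},{"x": 0.03,"y": 0,"z": 0.9,"roll": 0},{"x": 0,"y": 0,"z": 0.9,"roll": 0},{"x": 0,"y": 0,"z": 0.9,"roll": 0},{"x": 0,"y": 0,"z": 0.9,"roll": 0},{"x": 0,"y": 0,"z": 0.8,"roll": 0},{"x": 0,"y": 0,"z": 0.5,"roll": 0},{"x": 0,"y": 0,"z": 0.4,"roll": 0},{"x": 0,"y": 0,"z": 0.3,"roll": 0},{"x": 0,"y": 0,"z": 0.15,"roll": 0}]'

```text
time_s: 4.6
tool_pos: [568.8, 145.7, 5.2]
tcp_rot: [-3.141, 0.0, 1.555]
force: [1.0, 0.7, 0.3]
finger_gap: 46.7
grip_force: 0.0
```

Emit:
arm_command --targets '[{"x": 0,"y": 0,"z": 0,"roll": 0},{"x": 0,"y": 0,"z": 0,"roll": 0},{"x": 0,"y": 0,"z": 0,"roll": 0},{"x": 0,"y": 0,"z": 0,"roll": 0},{"x": 0,"y": 0,"z": 0,"roll": 0}]' --fingers -1 --grip_force 15

```text
time_s: 5.02
tool_pos: [569.9, 145.6, 6.8]
tcp_rot: [3.139, -0.0, 1.554]
force: [2.6, -0.9, -0.7]
finger_gap: 19.8
grip_force: 15.0
```

Emit:
arm_command --targets '[{"x": -0.05,"y": 0,"z": -0.23,"roll": 0},{"x": -0.07,"y": 0,"z": -0.22,"roll": 0},{"x": -0.09,"y": 0,"z": -0.22,"roll": 0},{"x": -0.11,"y": 0,"z": -0.21,"roll": 0},{"x": -0.13,"y": 0,"z": -0.2,"roll": 0},{"x": -0.15,"y": 0,"z": -0.18,"roll": 0},{"x": -0.17,"y": 0,"z": -0.17,"roll": 0},{"x": -0.18,"y": 0,"z": -0.15,"roll": 0},{"x": -0.2,"y": 0,"z": -0.14,"roll": 0},{"x": -0.21,"y": 0,"z": -0.12,"roll": 0},{"x": -0.22,"y": 0,"z": -0.1,"roll": 0},{"x": -0.22,"y": 0,"z": -0.08,"roll": 0},{"x": -0.23,"y": 0,"z": -0.05,"roll": 0},{"x": -0.24,"y": 0,"z": -0.04,"roll": 0},{"x": -0.24,"y": 0,"z": -0.01,"roll": 0},{"x": -0.24,"y": 0,"z": 0.01,"roll": 0},{"x": 0,"y": 0,"z": 0,"roll": 0},{"x": 0,"y": 0,"z": 0,"roll": 0}]'

```text
time_s: 6.52
tool_pos: [568.6, 62.5, 70.3]
tcp_rot: [3.139, -0.0, 1.554]
force: [3.7, -0.7, 7.1]
finger_gap: 19.9
grip_force: 15.0
```

```bash
cat > flaps.py <<'E'
from h import *
f=bot.grab_frame('side');P=cloud(f);hsv=cv2.cvtColor(f['color'],cv2.COLOR_RGB2HSV)
m=cv2.inRange(hsv,(18,120,80),(34,255,255))
k,l,s,c=cv2.connectedComponentsWithStats(m)
for i in range(1,k):
    if s[i,4]>20:
        q=np.median(P[l==i],axis=0)
        if 350<q[0]<650 and abs(q[1])<200: print(s[i,4],q.round(1),np.percentile(P[l==i],[5,95],axis=0).round(0).tolist())
st=bot.read_state();print(st['time_s'],st['tool_pos'],st['tcp_rot'][2],st['finger_gap'],st['force'])
E
python3 flaps.py
```

```text
30 [574.3  69.1  80.6] [[571.0, 67.0, 63.0], [578.0, 72.0, 93.0]]
66 [584.1 -20.2  46. ] [[572.0, -27.0, 43.0], [599.0, -13.0, 48.0]]
119 [425.9  -8.2  35.3] [[411.0, -17.0, 28.0], [442.0, 2.0, 42.0]]
128 [ 562.5 -159.4   20.6] [[554.0, -174.0, 17.0], [572.0, -144.0, 24.0]]
6.5667 [568.55063102  62.50500503  70.32290961] 1.5538478211521718 19.422429487990776 [2.92561088 0.45921109 6.0792106 ]
```

Emit:
arm_command --targets '[{"x": 0,"y": 0,"z": 0,"roll": 0},{"x": 0,"y": 0,"z": 0,"roll": 0},{"x": 0,"y": 0,"z": -0.5,"roll": 0},{"x": 0,"y": 0,"z": -0.9,"roll": 0}]' --fingers 0

```text
time_s: 6.9
tool_pos: [565.8, 62.7, 108.7]
tcp_rot: [-3.135, 0.001, 1.554]
force: [1.1, 0.4, -0.3]
finger_gap: 42.9
grip_force: 0.0
```

Run:
```python
from h import *
s=bot.read_state();print(s['tool_pos'],s['finger_gap'])
plan([(422.7,-7.8,95,3.125,18)])
plan(arc((491.7,-9,4),(-1,.0167),.40,1.66,13,3.125,14),(422.7,-7.8,20,3.125))
```

```text
[565.7524144   62.69945268 108.7005589 ] 42.88366700756649
[{"x":-0.13,"y":-0.26,"z":0.03,"roll":-1.0},{"x":-0.12,"y":-0.28,"z":0.02,"roll":-1.0},{"x":-0.08,"y":-0.28,"z":0.03,"roll":-1.0},{"x":-0.07,"y":-0.29,"z":0.02,"roll":-1.0},{"x":-0.03,"y":-0.29,"z":0.03,"roll":-1.0},{"x":-0.01,"y":-0.3,"z":0.02,"roll":-1.0},{"x":0.01,"y":-0.29,"z":0.03,"roll":-1.0},{"x":0.04,"y":-0.29,"z":0.02,"roll":-1.0},{"x":0.07,"y":-0.29,"z":0.03,"roll":-1.0},{"x":0.09,"y":-0.28,"z":0.02,"roll":-1.0},{"x":0.11,"y":-0.28,"z":0.03,"roll":-1.0},{"x":0.14,"y":-0.26,"z":0.02,"roll":-1.0},{"x":0.16,"y":-0.25,"z":0.03,"roll":-1.0},{"x":0.18,"y":-0.23,"z":0.03,"roll":-1.0},{"x":0.2,"y":-0.22,"z":0.02,"roll":-1.0},{"x":0.22,"y":-0.19,"z":0.03,"roll":-1.0},{"x":0.23,"y":-0.18,"z":0.02,"roll":-1.0},{"x":0.25,"y":-0.16,"z":0.03,"roll":-1.0}]
[{"x":-0.09,"y":-0.0,"z":-0.21,"roll":-0.0},{"x":-0.12,"y":-0.0,"z":-0.19,"roll":-0.0},{"x":-0.13,"y":-0.0,"z":-0.19,"roll":-0.0},{"x":-0.15,"y":-0.0,"z":-0.17,"roll":-0.0},{"x":-0.16,"y":-0.0,"z":-0.15,"roll":-0.0},{"x":-0.18,"y":-0.0,"z":-0.14,"roll":-0.0},{"x":-0.18,"y":-0.0,"z":-0.13,"roll":-0.0},{"x":-0.2,"y":-0.0,"z":-0.1,"roll":-0.0},{"x":-0.21,"y":-0.0,"z":-0.09,"roll":-0.0},{"x":-0.21,"y":-0.0,"z":-0.07,"roll":-0.0},{"x":-0.22,"y":-0.0,"z":-0.05,"roll":-0.0},{"x":-0.22,"y":-0.0,"z":-0.03,"roll":-0.0},{"x":-0.23,"y":-0.0,"z":-0.01,"roll":-0.0},{"x":-0.22,"y":-0.0,"z":0.01,"roll":-0.0}]
```

Emit:
arm_command --targets '[{"x": -0.13,"y": -0.26,"z": 0,"roll": -1},{"x": -0.12,"y": -0.28,"z": 0,"roll": -1},{"x": -0.08,"y": -0.28,"z": 0,"roll": -1},{"x": -0.07,"y": -0.29,"z": 0,"roll": -1},{"x": -0.03,"y": -0.29,"z": 0,"roll": -1},{"x": -0.01,"y": -0.3,"z": 0,"roll": -1},{"x": 0.01,"y": -0.29,"z": 0,"roll": -1},{"x": 0.04,"y": -0.29,"z": 0,"roll": -1},{"x": 0.07,"y": -0.29,"z": 0,"roll": -1},{"x": 0.09,"y": -0.28,"z": 0,"roll": -1},{"x": 0.11,"y": -0.28,"z": 0,"roll": -1},{"x": 0.14,"y": -0.26,"z": 0,"roll": -1},{"x": 0.16,"y": -0.25,"z": 0.2,"roll": -1},{"x": 0.18,"y": -0.23,"z": 0.2,"roll": -1},{"x": 0.2,"y": -0.22,"z": 0.2,"roll": -1},{"x": 0.22,"y": -0.19,"z": 0.2,"roll": -1},{"x": 0.23,"y": -0.18,"z": 0.2,"roll": -1},{"x": 0.25,"y": -0.16,"z": 0.2,"roll": -1},{"x": 0,"y": 0,"z": 0,"roll": 0}]'

```text
time_s: 8.48
tool_pos: [422.9, -7.9, 74.1]
tcp_rot: [3.142, -0.003, 3.129]
force: [0.5, -0.2, 0.5]
finger_gap: 47.0
grip_force: 0.0
```

Run:
```python
from h import *
s=bot.read_state();print(s['tool_pos'],s['finger_gap'])
plan([(422.7,-7.8,20,3.125,5)])
f=bot.grab_frame('wrist')
for q in bot.tip_of(f,'near_tab')[:2]: print(q['pixel'],q['conf'],w(f,q['pixel']))
```

```text
[422.86201323  -7.89189427  74.07344217] 46.9933484123184
[{"x":0.0,"y":0.0,"z":0.36,"roll":0.01},{"x":0.0,"y":0.0,"z":0.36,"roll":0.01},{"x":0.0,"y":0.0,"z":0.36,"roll":0.01},{"x":0.0,"y":0.0,"z":0.36,"roll":0.0},{"x":0.01,"y":0.0,"z":0.36,"roll":0.01}]
[321.2, 255.9] 0.78 [422.36203059  -6.41806228  37.33667865]
```

Emit:
arm_command --targets '[{"x": 0,"y": 0,"z": 0.36,"roll": 0},{"x": 0,"y": 0,"z": 0.36,"roll": 0},{"x": 0,"y": 0,"z": 0.36,"roll": 0},{"x": 0,"y": 0,"z": 0.36,"roll": 0},{"x": 0,"y": 0,"z": 0.36,"roll": 0},{"x": 0,"y": 0,"z": 0,"roll": 0}]'

```text
time_s: 9.08
tool_pos: [424.4, -7.3, 20.0]
tcp_rot: [3.141, -0.002, 3.122]
force: [-0.5, 0.3, -0.6]
finger_gap: 47.2
grip_force: 0.0
```

Emit:
arm_command --targets '[{"x": 0,"y": 0,"z": 0,"roll": 0},{"x": 0,"y": 0,"z": 0,"roll": 0},{"x": 0,"y": 0,"z": 0,"roll": 0},{"x": 0,"y": 0,"z": 0,"roll": 0},{"x": 0,"y": 0,"z": 0,"roll": 0}]' --fingers -1

```text
time_s: 9.5
tool_pos: [425.1, -7.4, 21.7]
tcp_rot: [3.141, 0.001, 3.125]
force: [0.8, 1.1, 0.4]
finger_gap: 19.4
grip_force: 15.0
```

Emit:
arm_command --targets '[{"x": -0.09,"y": 0,"z": -0.21,"roll": 0},{"x": -0.12,"y": 0,"z": -0.19,"roll": 0},{"x": -0.13,"y": 0,"z": -0.19,"roll": 0},{"x": -0.15,"y": 0,"z": -0.17,"roll": 0},{"x": -0.16,"y": 0,"z": -0.15,"roll": 0},{"x": -0.18,"y": 0,"z": -0.14,"roll": 0},{"x": -0.18,"y": 0,"z": -0.13,"roll": 0},{"x": -0.2,"y": 0,"z": -0.1,"roll": 0},{"x": -0.21,"y": 0,"z": -0.09,"roll": 0},{"x": -0.21,"y": 0,"z": -0.07,"roll": 0},{"x": -0.22,"y": 0,"z": -0.05,"roll": 0},{"x": -0.22,"y": 0,"z": -0.03,"roll": 0},{"x": -0.23,"y": 0,"z": -0.01,"roll": 0},{"x": -0.22,"y": 0,"z": 0.01,"roll": 0},{"x": 0,"y": 0,"z": 0,"roll": 0},{"x": 0,"y": 0,"z": 0,"roll": 0}]'

```text
time_s: 10.83
tool_pos: [501.4, -8.7, 67.1]
tcp_rot: [3.142, 0.001, 3.125]
force: [-0.4, 4.5, 3.7]
finger_gap: 19.7
grip_force: 15.0
```

```bash
python3 flaps.py
```

```text
32 [583.7 -23.6  45.9] [[573.0, -27.0, 44.0], [598.0, -21.0, 48.0]]
82 [488.7  -9.5  81.5] [[487.0, -17.0, 62.0], [493.0, 1.0, 94.0]]
130 [ 563.1 -159.    21. ] [[554.0, -174.0, 16.0], [574.0, -143.0, 25.0]]
10.8833 [501.36861694  -8.7512476   67.08629888] 3.1250822438357773 19.522708221625717 [0.83058077 4.17251439 2.4025097 ]
```

Emit:
arm_command --targets '[{"x": 0,"y": 0,"z": 0,"roll": 0},{"x": 0,"y": 0,"z": 0,"roll": 0},{"x": 0,"y": 0,"z": -0.5,"roll": 0},{"x": 0,"y": 0,"z": -0.9,"roll": 0},{"x": 0,"y": 0,"z": 0,"roll": 0}]' --fingers 0

```text
time_s: 11.3
tool_pos: [502.3, -9.2, 112.7]
tcp_rot: [-3.141, 0.006, 3.125]
force: [0.9, 0.1, 1.1]
finger_gap: 45.9
grip_force: 0.0
```

Run:
```python
from h import *
s=bot.read_state();print(s['tool_pos'],s['finger_gap'])
plan([(564.1,-164,108,1.554,19)])
plan(arc((565.4,-90.2,4),(-.0167,-1),.185,1.66,12,1.554,16),(564.1,-164,6,1.554))
```

```text
[502.29565095  -9.24333218 112.69388863] 45.88156318720583
[{"x":-0.11,"y":-0.27,"z":0.01,"roll":0.95},{"x":-0.14,"y":-0.26,"z":0.01,"roll":0.95},{"x":-0.15,"y":-0.25,"z":0.0,"roll":0.94},{"x":-0.18,"y":-0.23,"z":0.01,"roll":0.95},{"x":-0.19,"y":-0.22,"z":0.01,"roll":0.95},{"x":-0.21,"y":-0.2,"z":0.01,"roll":0.95},{"x":-0.23,"y":-0.18,"z":0.01,"roll":0.94},{"x":-0.24,"y":-0.17,"z":0.01,"roll":0.95},{"x":-0.26,"y":-0.14,"z":0.0,"roll":0.95},{"x":-0.26,"y":-0.12,"z":0.01,"roll":0.95},{"x":-0.28,"y":-0.1,"z":0.01,"roll":0.94},{"x":-0.28,"y":-0.08,"z":0.01,"roll":0.95},{"x":-0.29,"y":-0.05,"z":0.01,"roll":0.95},{"x":-0.29,"y":-0.03,"z":0.01,"roll":0.95},{"x":-0.29,"y":-0.0,"z":0.0,"roll":0.94},{"x":-0.29,"y":0.02,"z":0.01,"roll":0.95},{"x":-0.29,"y":0.04,"z":0.01,"roll":0.95},{"x":-0.29,"y":0.07,"z":0.01,"roll":0.95},{"x":-0.28,"y":0.09,"z":0.01,"roll":0.94}]
[{"x":0.06,"y":0.0,"z":-0.22,"roll":-0.0},{"x":0.07,"y":0.0,"z":-0.22,"roll":-0.0},{"x":0.09,"y":0.0,"z":-0.21,"roll":-0.0},{"x":0.11,"y":0.0,"z":-0.2,"roll":-0.0},{"x":0.13,"y":0.0,"z":-0.19,"roll":-0.0},{"x":0.15,"y":0.0,"z":-0.18,"roll":-0.0},{"x":0.16,"y":0.0,"z":-0.16,"roll":-0.0},{"x":0.18,"y":0.0,"z":-0.15,"roll":-0.0},{"x":0.19,"y":0.0,"z":-0.13,"roll":-0.0},{"x":0.2,"y":0.0,"z":-0.11,"roll":-0.0},{"x":0.21,"y":0.0,"z":-0.09,"roll":-0.0},{"x":0.22,"y":0.0,"z":-0.08,"roll":-0.0},{"x":0.22,"y":0.0,"z":-0.05,"roll":-0.0},{"x":0.23,"y":0.0,"z":-0.03,"roll":-0.0},{"x":0.23,"y":0.0,"z":-0.01,"roll":-0.0},{"x":0.23,"y":0.0,"z":0.01,"roll":-0.0}]
```

Emit:
arm_command --targets '[{"x": -0.11,"y": -0.27,"z": 0,"roll": 0.95},{"x": -0.14,"y": -0.26,"z": 0,"roll": 0.95},{"x": -0.15,"y": -0.25,"z": 0,"roll": 0.95},{"x": -0.18,"y": -0.23,"z": 0,"roll": 0.95},{"x": -0.19,"y": -0.22,"z": 0,"roll": 0.95},{"x": -0.21,"y": -0.2,"z": 0,"roll": 0.95},{"x": -0.23,"y": -0.18,"z": 0,"roll": 0.94},{"x": -0.24,"y": -0.17,"z": 0,"roll": 0.95},{"x": -0.26,"y": -0.14,"z": 0,"roll": 0.95},{"x": -0.26,"y": -0.12,"z": 0,"roll": 0.95},{"x": -0.28,"y": -0.1,"z": 0,"roll": 0.94},{"x": -0.28,"y": -0.08,"z": 0,"roll": 0.95},{"x": -0.29,"y": -0.05,"z": 0,"roll": 0.95},{"x": -0.29,"y": -0.03,"z": 0,"roll": 0.95},{"x": -0.29,"y": 0,"z": 0.1,"roll": 0.94},{"x": -0.29,"y": 0.02,"z": 0.3,"roll": 0.95},{"x": -0.29,"y": 0.04,"z": 0.4,"roll": 0.95},{"x": -0.29,"y": 0.07,"z": 0.4,"roll": 0.95},{"x": -0.28,"y": 0.09,"z": 0.4,"roll": 0.94},{"x": 0,"y": 0,"z": 0,"roll": 0}]'

```text
time_s: 12.97
tool_pos: [561.3, -164.7, 58.2]
tcp_rot: [-3.139, -0.0, 1.548]
force: [-1.5, 0.3, 0.4]
finger_gap: 46.7
grip_force: 0.0
```

Run:
```python
from h import *
s=bot.read_state();print(s['tool_pos'],s['finger_gap'])
plan([(564.1,-164,6,1.554,5)])
f=bot.grab_frame('wrist')
for q in bot.tip_of(f,'right_tab')[:2]: print(q['pixel'],q['conf'],w(f,q['pixel']))
```

```text
[ 561.33630958 -164.67232932   58.20421226] 46.67808665883489
[{"x":0.0,"y":0.02,"z":0.35,"roll":-0.01},{"x":0.01,"y":0.02,"z":0.35,"roll":-0.02},{"x":0.0,"y":0.01,"z":0.34,"roll":-0.01},{"x":0.01,"y":0.02,"z":0.35,"roll":-0.01},{"x":0.0,"y":0.02,"z":0.35,"roll":-0.01}]
[324.5, 255.5] 0.86 [ 565.94243809 -164.20565139   20.59943917]
```

Emit:
arm_command --targets '[{"x": 0,"y": 0.02,"z": 0.35,"roll": 0},{"x": 0,"y": 0.02,"z": 0.35,"roll": 0},{"x": 0,"y": 0.02,"z": 0.35,"roll": 0},{"x": 0,"y": 0.01,"z": 0.35,"roll": 0},{"x": 0,"y": 0.01,"z": 0.34,"roll": 0},{"x": 0,"y": 0,"z": 0,"roll": 0}]'

```text
time_s: 13.57
tool_pos: [563.5, -163.2, 6.0]
tcp_rot: [-3.138, -0.001, 1.554]
force: [-1.0, -0.3, 0.1]
finger_gap: 46.8
grip_force: 0.0
```

Emit:
arm_command --targets '[{"x": 0,"y": 0,"z": 0,"roll": 0},{"x": 0,"y": 0,"z": 0,"roll": 0},{"x": 0,"y": 0,"z": 0,"roll": 0},{"x": 0,"y": 0,"z": 0,"roll": 0},{"x": 0,"y": 0,"z": 0,"roll": 0}]' --fingers -1

```text
time_s: 13.98
tool_pos: [565.0, -163.8, 9.1]
tcp_rot: [3.14, 0.0, 1.553]
force: [1.8, 0.9, -0.5]
finger_gap: 20.1
grip_force: 15.0
```

Emit:
arm_command --targets '[{"x": 0.06,"y": 0,"z": -0.22,"roll": 0},{"x": 0.07,"y": 0,"z": -0.22,"roll": 0},{"x": 0.09,"y": 0,"z": -0.21,"roll": 0},{"x": 0.11,"y": 0,"z": -0.2,"roll": 0},{"x": 0.13,"y": 0,"z": -0.19,"roll": 0},{"x": 0.15,"y": 0,"z": -0.18,"roll": 0},{"x": 0.16,"y": 0,"z": -0.16,"roll": 0},{"x": 0.18,"y": 0,"z": -0.15,"roll": 0},{"x": 0.19,"y": 0,"z": -0.13,"roll": 0},{"x": 0.2,"y": 0,"z": -0.11,"roll": 0},{"x": 0.21,"y": 0,"z": -0.09,"roll": 0},{"x": 0.22,"y": 0,"z": -0.08,"roll": 0},{"x": 0.22,"y": 0,"z": -0.05,"roll": 0},{"x": 0.23,"y": 0,"z": -0.03,"roll": 0},{"x": 0.23,"y": 0,"z": -0.01,"roll": 0},{"x": 0.23,"y": 0,"z": 0.01,"roll": 0},{"x": 0,"y": 0,"z": 0,"roll": 0},{"x": 0,"y": 0,"z": 0,"roll": 0}]'

```text
time_s: 15.48
tool_pos: [566.2, -82.4, 69.9]
tcp_rot: [3.141, -0.0, 1.554]
force: [2.7, -0.1, 6.7]
finger_gap: 19.9
grip_force: 15.0
```

```bash
python3 flaps.py
```

```text
85 [566.3  69.5  79.2] [[557.0, 68.0, 64.0], [575.0, 72.0, 94.0]]
84 [489.  -10.6  81.3] [[487.0, -18.0, 64.0], [493.0, 0.0, 94.0]]
80 [563.9 -91.6  79.1] [[555.0, -93.0, 60.0], [573.0, -88.0, 93.0]]
15.5333 [566.23522626 -82.51356662  69.8513173 ] 1.5538555058844703 19.78936102742692 [ 1.14710499 -0.35545846  7.85982538]
```

Emit:
arm_command --targets '[{"x": 0,"y": 0,"z": 0,"roll": 0},{"x": 0,"y": 0,"z": 0,"roll": 0},{"x": 0,"y": 0,"z": -0.5,"roll": 0},{"x": 0,"y": 0,"z": -0.9,"roll": 0},{"x": 0,"y": 0,"z": -1,"roll": 0},{"x": 0,"y": 0,"z": -1,"roll": 0},{"x": 0,"y": 0,"z": -1,"roll": 0},{"x": 0,"y": 0,"z": -1,"roll": 0},{"x": 0,"y": 0,"z": 0,"roll": 0}]' --fingers 0.2

```text
time_s: 16.28
tool_pos: [567.1, -83.2, 236.8]
tcp_rot: [3.135, 0.001, 1.553]
force: [0.8, -0.3, 0.6]
finger_gap: 56.4
grip_force: 0.0
```

Run:
```python
from h import *
s=bot.read_state();print(s['tool_pos'],s['finger_gap'],s['joint_pos'])
plan([(539,-303,240,.13,18)])
```

```text
[567.13050626 -83.23058427 236.81293314] 56.38913049578624 [-2.09731789e-01  3.26291568e-01  1.41348399e+00  2.56915743e-04
  1.39511593e+00 -1.92442813e-01]
[{"x":-0.41,"y":-0.05,"z":-0.01,"roll":0.91},{"x":-0.41,"y":-0.01,"z":-0.0,"roll":0.9},{"x":-0.41,"y":0.02,"z":-0.01,"roll":0.91},{"x":-0.4,"y":0.05,"z":-0.0,"roll":0.9},{"x":-0.41,"y":0.09,"z":-0.01,"roll":0.91},{"x":-0.39,"y":0.11,"z":-0.01,"roll":0.91},{"x":-0.38,"y":0.15,"z":-0.0,"roll":0.9},{"x":-0.37,"y":0.18,"z":-0.01,"roll":0.91},{"x":-0.36,"y":0.2,"z":-0.0,"roll":0.91},{"x":-0.34,"y":0.23,"z":-0.01,"roll":0.9},{"x":-0.32,"y":0.26,"z":-0.0,"roll":0.91},{"x":-0.29,"y":0.28,"z":-0.01,"roll":0.9},{"x":-0.28,"y":0.31,"z":-0.01,"roll":0.91},{"x":-0.25,"y":0.32,"z":-0.0,"roll":0.91},{"x":-0.22,"y":0.35,"z":-0.01,"roll":0.9},{"x":-0.19,"y":0.36,"z":-0.0,"roll":0.91},{"x":-0.17,"y":0.38,"z":-0.01,"roll":0.91},{"x":-0.13,"y":0.38,"z":-0.01,"roll":0.9}]
```

Emit:
arm_command --targets '[{"x": -0.41,"y": -0.05,"z": 0,"roll": 0.91},{"x": -0.41,"y": -0.01,"z": 0,"roll": 0.9},{"x": -0.41,"y": 0.02,"z": 0,"roll": 0.91},{"x": -0.4,"y": 0.05,"z": 0,"roll": 0.9},{"x": -0.41,"y": 0.09,"z": 0,"roll": 0.91},{"x": -0.39,"y": 0.11,"z": 0,"roll": 0.91},{"x": -0.38,"y": 0.15,"z": 0,"roll": 0.9},{"x": -0.37,"y": 0.18,"z": 0,"roll": 0.91},{"x": -0.36,"y": 0.2,"z": 0,"roll": 0.91},{"x": -0.34,"y": 0.23,"z": 0,"roll": 0.9},{"x": -0.32,"y": 0.26,"z": 0,"roll": 0.91},{"x": -0.29,"y": 0.28,"z": 0,"roll": 0.9},{"x": -0.28,"y": 0.31,"z": 0,"roll": 0.91},{"x": -0.25,"y": 0.32,"z": 0,"roll": 0.91},{"x": -0.22,"y": 0.35,"z": 0,"roll": 0.9},{"x": -0.19,"y": 0.36,"z": 0,"roll": 0.91},{"x": -0.17,"y": 0.38,"z": 0,"roll": 0.91},{"x": -0.13,"y": 0.38,"z": 0,"roll": 0.9},{"x": 0,"y": 0,"z": 0,"roll": 0},{"x": 0,"y": 0,"z": 0,"roll": 0}]'

```text
time_s: 17.95
tool_pos: [537.6, -302.7, 230.3]
tcp_rot: [-3.14, 0.001, 0.132]
force: [0.3, 0.6, 0.2]
finger_gap: 56.5
grip_force: 0.0
```

Run:
```python
from h import *
s=bot.read_state();print(s['tool_pos'],s['tcp_rot'],s['finger_gap'],s['joint_pos'])
f=bot.grab_frame('wrist');P=cloud(f);save(f,'w2.png');print(f['xyz'])
g=lambda a,b:(P[...,2]>a)&(P[...,2]<b)&(abs(P[...,0]-539)<50)&(abs(P[...,1]+303)<50)
for a,b in[(168,180),(130,165),(67,73),(73,80)]:
    q=P[g(a,b)]
    if len(q)>5: print(a,len(q),q.mean(0),cv2.minAreaRect(q[:,:2].astype(np.float32)))
```

```text
[ 537.63758765 -302.68966488  230.29509105] [-3.14020819e+00  1.29556542e-03  1.31748496e-01] 56.498924367423285 [-5.72219251e-01  4.36665792e-01  1.27806679e+00  2.19001084e-04
  1.42874374e+00  8.66798267e-01]
[ 603.56892759 -294.73903674  409.35388125]
168 478 [ 541.26288468 -303.2168403   173.58803723] ((540.7384033203125, -303.30792236328125), (17.121652603149414, 17.041263580322266), 64.96772766113281)
130 354 [ 548.04507601 -301.65202017  154.2520974 ] ((540.5205688476562, -303.3557434082031), (22.223817825317383, 21.894268035888672), 17.097612380981445)
67 2637 [ 545.87749136 -302.66290277   69.96887595] ((540.4973754882812, -303.63134765625), (63.85798645019531, 63.926517486572266), 6.422471046447754)
73 198 [ 547.98318672 -303.97836068   75.94755706] ((545.155517578125, -303.56024169921875), (30.771833419799805, 21.55105972290039), 87.09075927734375)
```

View pics/w2.png

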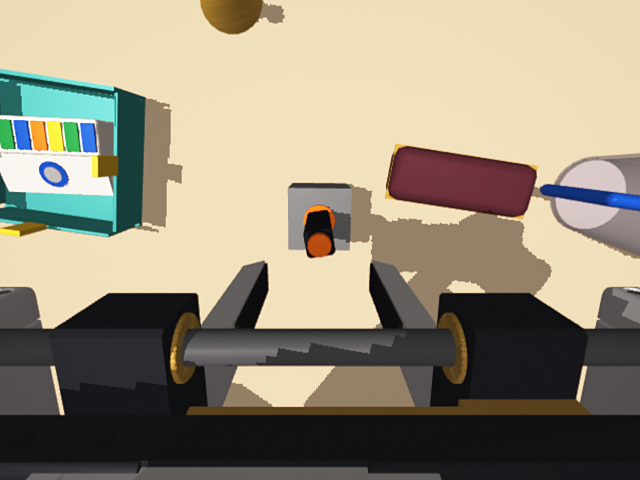

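Run:
```python
from h import *
plan([(540.6,-303.4,200,.298,2),(540.6,-303.4,113,.298,5)])
```

```text
[{"x":0.04,"y":0.02,"z":0.51,"roll":-0.95},{"x":0.04,"y":0.03,"z":0.51,"roll":-0.94},{"x":0.0,"y":0.0,"z":0.58,"roll":-0.0},{"x":0.0,"y":0.0,"z":0.58,"roll":-0.0},{"x":0.0,"y":0.0,"z":0.58,"roll":-0.0},{"x":0.0,"y":0.0,"z":0.58,"roll":-0.0},{"x":0.0,"y":0.0,"z":0.58,"roll":-0.0}]
```

Emit:
arm_command --targets '[{"x": 0.04,"y": 0.02,"z": 0.5,"roll": -0.95},{"x": 0.04,"y": 0.03,"z": 0.5,"roll": -0.95},{"x": 0,"y": 0,"z": 0.58,"roll": 0},{"x": 0,"y": 0,"z": 0.58,"roll": 0},{"x": 0,"y": 0,"z": 0.58,"roll": 0},{"x": 0,"y": 0,"z": 0.58,"roll": 0},{"x": 0,"y": 0,"z": 0.58,"roll": 0},{"x": 0,"y": 0,"z": 0,"roll": 0}]'

```text
time_s: 18.67
tool_pos: [539.4, -302.2, 110.7]
tcp_rot: [-3.137, 0.004, 0.299]
force: [0.1, 1.0, -0.1]
finger_gap: 56.2
grip_force: 0.0
```

Emit:
arm_command --targets '[{"x": 0,"y": 0,"z": 0,"roll": 0},{"x": 0,"y": 0,"z": 0,"roll": 0},{"x": 0,"y": 0,"z": 0,"roll": 0},{"x": 0,"y": 0,"z": 0,"roll": 0},{"x": 0,"y": 0,"z": 0,"roll": 0},{"x": 0,"y": 0,"z": 0,"roll": 0}]' --fingers -1 --grip_force 15

```text
time_s: 19.17
tool_pos: [540.7, -304.1, 114.8]
tcp_rot: [3.141, -0.001, 0.296]
force: [-0.4, 1.5, 2.9]
finger_gap: 21.8
grip_force: 15.0
```

Emit:
arm_command --targets '[{"x": 0,"y": 0,"z": -0.4,"roll": 0},{"x": 0,"y": 0,"z": -0.4,"roll": 0},{"x": 0,"y": 0,"z": -0.4,"roll": 0},{"x": 0,"y": 0,"z": 0,"roll": 0},{"x": 0,"y": 0,"z": 0,"roll": 0}]'

```text
time_s: 19.58
tool_pos: [540.9, -304.3, 151.5]
tcp_rot: [3.14, -0.001, 0.296]
force: [-0.6, -0.2, -1.5]
finger_gap: 21.9
grip_force: 15.0
```

Emit:
arm_command --targets '[{"x": -0.12,"y": 0,"z": 0,"roll": 0},{"x": -0.12,"y": 0,"z": 0,"roll": 0},{"x": -0.12,"y": 0,"z": 0,"roll": 0},{"x": -0.12,"y": 0,"z": 0,"roll": 0},{"x": -0.12,"y": 0,"z": 0,"roll": 0},{"x": 0,"y": 0,"z": 0,"roll": 0}]'

```text
time_s: 20.08
tool_pos: [522.6, -309.4, 150.0]
tcp_rot: [-3.141, 0.001, 0.295]
force: [0.3, 1.2, -1.2]
finger_gap: 22.0
grip_force: 15.0
```

Emit:
arm_command --targets '[{"x": -0.12,"y": 0,"z": 0,"roll": 0},{"x": -0.12,"y": 0,"z": 0,"roll": 0},{"x": -0.12,"y": 0,"z": 0,"roll": 0},{"x": -0.12,"y": 0,"z": 0,"roll": 0},{"x": -0.12,"y": 0,"z": 0,"roll": 0},{"x": 0,"y": 0,"z": 0,"roll": 0}]'

```text
time_s: 20.58
tool_pos: [505.5, -314.8, 150.4]
tcp_rot: [-3.142, 0.0, 0.296]
force: [0.9, 1.0, -1.3]
finger_gap: 21.7
grip_force: 15.0
```

Run:
```python
from h import *
s=bot.read_state();print(s['tool_pos'],s['force'])
f=bot.grab_frame('side');save(f,'s3.png')
t=bot.read_state()['tool_pos']
cv2.imwrite('pics/v3.png',cv2.resize(cv2.cvtColor(f['color'],4)[230:400,300:500],None,fx=3,fy=3))
```

```text
[ 505.5174126 -314.793276   150.3558514] [ 0.92403669  1.02338915 -1.27931182]
```

View pics/v3.png

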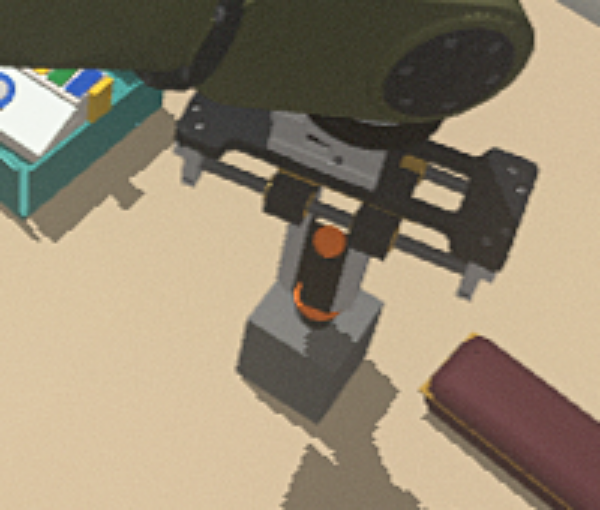

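The picture shows the wand tilted in the fingers, leaning towards the robot with its collar just over the stand at about (318, 300). Next I'll lift it clear and measure the tilt.

Emit:
arm_command --targets '[{"x": 0,"y": 0,"z": -0.4,"roll": 0},{"x": 0,"y": 0,"z": -0.5,"roll": 0},{"x": 0,"y": 0,"z": -0.6,"roll": 0},{"x": 0,"y": 0,"z": -0.7,"roll": 0},{"x": 0,"y": 0,"z": -0.8,"roll": 0},{"x": 0,"y": 0,"z": -0.5,"roll": 0},{"x": 0,"y": 0,"z": 0,"roll": 0},{"x": 0,"y": 0,"z": 0,"roll": 0},{"x": 0,"y": 0,"z": 0,"roll": 0}]'

```text
time_s: 21.38
tool_pos: [505.8, -314.4, 254.2]
tcp_rot: [-3.141, 0.001, 0.296]
force: [-0.5, -0.3, -0.7]
finger_gap: 22.3
grip_force: 15.0
```

```bash
cat > tilt.py <<'E'
from h import *
np.set_printoptions(precision=1,suppress=True)
s=bot.read_state();t=np.array(s['tool_pos']);psi=s['tcp_rot'][2];print(t,psi,s['force'],s['finger_gap'])
xt=np.array([np.cos(psi),np.sin(psi),0]);yt=np.array([np.sin(psi),-np.cos(psi),0])
for n in['wrist','side']:
    f=bot.grab_frame(n);P=cloud(f);hsv=cv2.cvtColor(f['color'],cv2.COLOR_RGB2HSV);save(f,n+'_t%d.png'%(s['time_s']*10))
    L=np.stack([(P-t)@xt,(P-t)@yt,P[...,2]-t[2]],-1)   # local: x,y tool, z up
    vis=(abs(L[...,1])<22)&(abs(L[...,0])<75)&(L[...,2]>-140)&(L[...,2]<70)&(f['z_map']>0)
    m=(cv2.inRange(hsv,(2,140,60),(16,255,255))>0)&vis
    k,l,st,c=cv2.connectedComponentsWithStats(m.astype(np.uint8))
    for i in range(1,k):
        if st[i,4]>15: print(n,'orange',st[i,4],L[l==i].mean(0))
    # shaft slices below fingers, visible side
    for a in range(-110,-10,10):
        q=L[vis&(L[...,2]>a)&(L[...,2]<a+10)]
        if len(q)>5: print(n,'slice',a+5,len(q),'x',np.percentile(q[:,0],[2,98]),'y',np.percentile(q[:,1],[2,98]))
    for q in bot.tip_of(f,'wand_tip_end')[:2]: print('tip',q['pixel'],round(q['conf'],2),w(f,q['pixel'],r=1))
E
python3 tilt.py
```

```text
[ 505.8 -314.4  254.2] 0.29582188239892915 [-0.5 -0.3 -0.7] 22.262034814625036
wrist orange 650 [ 30.5   0.2 -35.1]
wrist orange 812 [ 4.1  0.7 57.5]
wrist slice -85 42 x [37.5 42.7] y [-7.4  8.8]
wrist slice -75 109 x [33.9 42.1] y [-7.9  9.3]
wrist slice -65 109 x [33.7 39.4] y [-7.   8.4]
wrist slice -55 29 x [34.9 37.1] y [-4.6  6.3]
wrist slice -35 628 x [17.  37.8] y [-14.2  15.7]
wrist slice -25 244 x [27.7 31.4] y [-9.8 11. ]
wrist slice -15 288 x [25. 29.] y [-9.6 11.1]
tip [318.0, 221.9] 0.55 [ 532.7 -306.7  236.1]
side orange 112 [-4.3 -0.4 57.7]
side orange 77 [ 11.1  -1.5 -37.5]
side slice -85 17 x [23.6 30.7] y [-8.4  6.7]
side slice -75 22 x [20.8 28.6] y [-9.7  6.6]
side slice -65 16 x [18.2 27.2] y [-5.   7.1]
side slice -45 25 x [ 6.2 16.4] y [-11.9  12. ]
side slice -35 69 x [ 5.6 21.7] y [-15.9  12.9]
side slice -25 25 x [5.  9.2] y [-10.1   8.6]
side slice -15 32 x [3.1 5.6] y [-10.9   7.4]
```

```bash
cat > fit.py <<'E'
from h import *
from scipy.optimize import least_squares
np.set_printoptions(precision=3,suppress=True)
s=bot.read_state();t=np.array(s['tool_pos']);psi=s['tcp_rot'][2];print(s['time_s'],t,psi,s['force'])
xt=np.array([np.cos(psi),np.sin(psi),0]);yt=np.array([np.sin(psi),-np.cos(psi),0])
A=[]
for n,sg in(('wrist',1),('side',-1)):
    f=bot.grab_frame(n);P=cloud(f)
    L=np.stack([(P-t)@xt,(P-t)@yt,P[...,2]-t[2]],-1)
    v=(abs(L[...,1])<4)&(abs(L[...,0])<75)&(f['z_map']>0)
    for a,b,r in((-25,-6,11),(-85,-57,9)):
        q=L[v&(L[...,2]>a)&(L[...,2]<b)]
        A+=[(x,y,z,sg,r) for x,y,z in q]
A=np.array(A)
def fun(p,B):
    x0,k=p; return (B[:,0]-x0-k*B[:,2]-B[:,3]*(np.sqrt(B[:,4]**2-np.where(B[:,4]==9,B[:,1]**2,0)))*np.sqrt(1+k*k))/np.sqrt(1+k*k)
for nm,B in(('both',A),('wrist',A[A[:,3]>0]),('side',A[A[:,3]<0])):
    if len(B)>10:
        o=least_squares(fun,[5,-.3],loss='soft_l1',args=(B,));print(nm,len(B),'x0 %.2f slope %.3f tilt %.3f'%(o.x[0],o.x[1],np.arctan(-o.x[1])),'med|r|',np.median(abs(fun(o.x,B))))
E
python3 fit.py
```

```text
21.5833 [ 505.931 -314.437  254.294] 0.29581497510113075 [ 0.131 -0.223 -0.014]
both 384 x0 12.34 slope -0.259 tilt 0.253 med|r| 0.22288295549282044
wrist 339 x0 12.38 slope -0.258 tilt 0.253 med|r| 0.19647207514634885
side 45 x0 12.03 slope -0.262 tilt 0.257 med|r| 0.2983388379927361
```

Run:
```python
from h import *
plan([(498,-11.5,250,.08,18)])
```

```text
[{"x":0.15,"y":-0.54,"z":0.01,"roll":0.14},{"x":0.14,"y":-0.54,"z":0.01,"roll":0.13},{"x":0.14,"y":-0.55,"z":0.01,"roll":0.14},{"x":0.13,"y":-0.54,"z":0.01,"roll":0.14},{"x":0.12,"y":-0.55,"z":0.0,"roll":0.14},{"x":0.12,"y":-0.55,"z":0.01,"roll":0.13},{"x":0.11,"y":-0.55,"z":0.01,"roll":0.14},{"x":0.1,"y":-0.55,"z":0.01,"roll":0.14},{"x":0.1,"y":-0.56,"z":0.01,"roll":0.14},{"x":0.09,"y":-0.55,"z":0.01,"roll":0.13},{"x":0.08,"y":-0.55,"z":0.01,"roll":0.14},{"x":0.08,"y":-0.56,"z":0.01,"roll":0.14},{"x":0.07,"y":-0.56,"z":0.0,"roll":0.14},{"x":0.06,"y":-0.56,"z":0.01,"roll":0.13},{"x":0.06,"y":-0.55,"z":0.01,"roll":0.14},{"x":0.05,"y":-0.56,"z":0.01,"roll":0.14},{"x":0.04,"y":-0.56,"z":0.01,"roll":0.14},{"x":0.04,"y":-0.56,"z":0.01,"roll":0.13}]
```

Emit:
arm_command --targets '[{"x": 0.15,"y": -0.54,"z": 0,"roll": 0.14},{"x": 0.14,"y": -0.54,"z": 0,"roll": 0.14},{"x": 0.14,"y": -0.55,"z": 0,"roll": 0.14},{"x": 0.13,"y": -0.54,"z": 0,"roll": 0.14},{"x": 0.12,"y": -0.55,"z": 0,"roll": 0.14},{"x": 0.12,"y": -0.55,"z": 0,"roll": 0.13},{"x": 0.11,"y": -0.55,"z": 0,"roll": 0.14},{"x": 0.1,"y": -0.55,"z": 0,"roll": 0.14},{"x": 0.1,"y": -0.56,"z": 0,"roll": 0.14},{"x": 0.09,"y": -0.55,"z": 0,"roll": 0.13},{"x": 0.08,"y": -0.55,"z": 0,"roll": 0.14},{"x": 0.08,"y": -0.56,"z": 0,"roll": 0.14},{"x": 0.07,"y": -0.56,"z": 0.1,"roll": 0.14},{"x": 0.06,"y": -0.56,"z": 0.2,"roll": 0.13},{"x": 0.06,"y": -0.55,"z": 0.3,"roll": 0.14},{"x": 0.05,"y": -0.5,"z": 0.3,"roll": 0.14},{"x": 0.04,"y": -0.46,"z": 0.3,"roll": 0.14},{"x": 0.04,"y": -0.4,"z": 0.3,"roll": 0.13},{"x": 0.02,"y": -0.3,"z": 0,"roll": 0},{"x": 0,"y": 0,"z": 0,"roll": 0}]'

```text
time_s: 23.35
tool_pos: [499.0, -11.0, 210.2]
tcp_rot: [-3.141, 0.001, 0.081]
force: [-0.5, 0.1, -0.9]
finger_gap: 21.7
grip_force: 15.0
```

```bash
python3 fit.py
python3 - <<'E'
from h import *
np.set_printoptions(precision=1,suppress=True)
for n in['wrist','side']:
    f=bot.grab_frame(n);P=cloud(f);hsv=cv2.cvtColor(f['color'],cv2.COLOR_RGB2HSV);save(f,n+'_5.png')
    m=(cv2.inRange(hsv,(100,120,40),(125,255,255))>0)&(abs(P[...,0]-545)<20)&(abs(P[...,1]+8)<22)&(P[...,2]>20)&(P[...,2]<45)
    q=P[m];print(n,len(q))
    if len(q): print(q.mean(0),(q.max(0)+q.min(0))/2,q.min(0),q.max(0))
    for t in['tag','wand_tip_end']:
        for q in bot.tip_of(f,t)[:1]: print(t,q['pixel'],round(q['conf'],2),w(f,q['pixel'],r=1))
cv2.imwrite('pics/v4.png',cv2.cvtColor(bot.grab_frame('wrist')['color'],4))
E
```

```text
23.35 [499.049 -10.971 210.178] 0.08114419636958536 [-0.506  0.107 -0.937]
both 363 x0 12.42 slope -0.259 tilt 0.253 med|r| 0.22751319788122154
wrist 343 x0 12.44 slope -0.259 tilt 0.253 med|r| 0.21499295839709043
side 20 x0 11.50 slope -0.259 tilt 0.253 med|r| 0.2650214468244086
wrist 319
[546.4  -7.9  32.5] [545.7  -7.9  32.2] [532.8 -21.8  27. ] [558.6   6.   37.4]
side 57
[544.2  -8.   33.1] [544.6  -7.6  33.1] [530.2 -21.6  25.8] [558.9   6.4  40.3]
tag [296.5, 255.9] 0.59 [548.2   2.9  34.5]
wand_tip_end [200.5, 160.4] 0.39 [612.6 439.2  11.9]
```

View pics/v4.png

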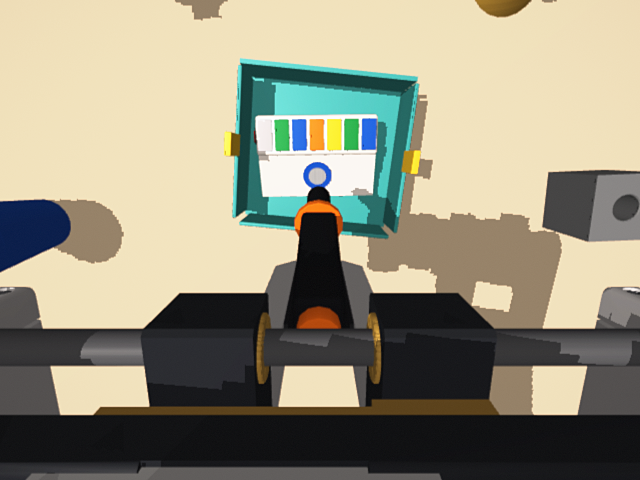

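The picture shows the box square to the image with its ring at about (317, 175). The wand is in line with it, and the sides are upright. I'll descend to about 8 mm off the tag.

Emit:
arm_command --targets '[{"x": 0.02,"y": 0,"z": 0.3,"roll": 0},{"x": 0.02,"y": 0,"z": 0.4,"roll": 0},{"x": 0.02,"y": 0,"z": 0.4,"roll": 0},{"x": 0.02,"y": 0,"z": 0.4,"roll": 0},{"x": 0.02,"y": 0,"z": 0.3,"roll": 0},{"x": 0.02,"y": 0,"z": 0.2,"roll": 0},{"x": 0.02,"y": 0,"z": 0.15,"roll": 0},{"x": 0.02,"y": 0,"z": 0.1,"roll": 0},{"x": 0,"y": 0,"z": 0,"roll": 0},{"x": 0,"y": 0,"z": 0,"roll": 0}]'

```text
time_s: 24.63
tool_pos: [504.1, -11.8, 143.0]
tcp_rot: [3.141, -0.0, 0.079]
force: [0.6, 0.8, -1.2]
finger_gap: 21.8
grip_force: 15.0
```

```bash
python3 fit.py
python3 - <<'E'
from h import *
f=bot.grab_frame('side')
a=cv2.cvtColor(f['color'],4)[195:315,230:390]
f=bot.grab_frame('wrist');b=cv2.cvtColor(f['color'],4)[110:230,240:400]
cv2.imwrite('pics/v5.png',np.hstack([cv2.resize(a,None,fx=2.5,fy=2.5,interpolation=2),cv2.resize(b,None,fx=2.5,fy=2.5,interpolation=2)]))
E
```

```text
24.6333 [504.141 -11.79  142.998] 0.07948607330606117 [ 0.619  0.795 -1.156]
both 394 x0 12.47 slope -0.257 tilt 0.252 med|r| 0.23258364584839514
wrist 349 x0 12.48 slope -0.259 tilt 0.254 med|r| 0.20273337191145924
side 45 x0 2790693.11 slope 35491.359 tilt -1.571 med|r| 7.185487175722272
```

View pics/v5.png

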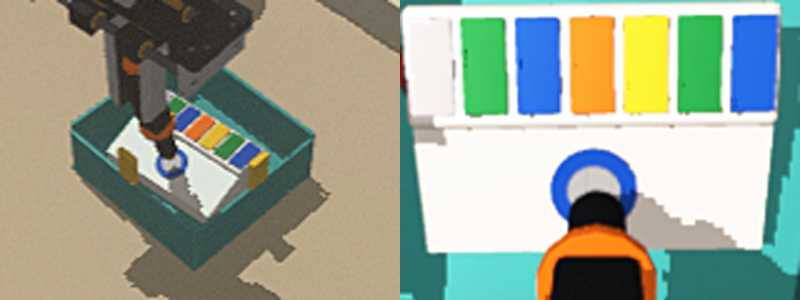

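The side view shows the tip just above the ring and the wrist view shows it centred. Next I'll approach along the face normal and watch the averaged force.

```bash
cat > frc.py <<'E'
from h import *
F=[];T=[]
for _ in range(8):
    bot.grab_frame('top');s=bot.read_state();F.append(s['force']);T.append(s['tool_pos'])
print(s['time_s'],'F',np.mean(F,0).round(2),'sd',np.std(F,0).round(2),'p',np.mean(T,0).round(2))
E
python3 frc.py
```

```text
25.2333 F [-0.1   0.03 -0.97] sd [0.31 0.31 0.51] p [504.02 -11.78 142.89]
```

Emit:
arm_command --targets '[{"x": 0.02,"y": 0,"z": 0.06,"roll": 0},{"x": 0.02,"y": 0,"z": 0.06,"roll": 0},{"x": 0.02,"y": 0,"z": 0.06,"roll": 0},{"x": 0,"y": 0,"z": 0,"roll": 0},{"x": 0,"y": 0,"z": 0,"roll": 0}]'

```text
time_s: 25.65
tool_pos: [505.7, -11.6, 137.2]
tcp_rot: [-3.142, 0.0, 0.079]
force: [0.2, 0.7, -1.2]
finger_gap: 22.0
grip_force: 15.0
```

```bash
python3 frc.py
```

```text
26.05 F [ 0.22 -0.02 -1.41] sd [0.48 0.41 0.45] p [505.79 -11.63 137.39]
```

Emit:
arm_command --targets '[{"x": 0.01,"y": 0,"z": 0.04,"roll": 0},{"x": 0.02,"y": 0,"z": 0.06,"roll": 0},{"x": 0,"y": 0,"z": 0,"roll": 0},{"x": 0,"y": 0,"z": 0,"roll": 0}]'

```text
time_s: 26.38
tool_pos: [506.6, -11.6, 134.2]
tcp_rot: [-3.142, 0.0, 0.079]
force: [-0.2, 0.2, -0.8]
finger_gap: 22.0
grip_force: 15.0
```

```bash
python3 frc.py
```

```text
26.7833 F [-0.28  0.14 -0.93] sd [0.61 0.69 0.45] p [506.67 -11.56 134.35]
```

Emit:
arm_command --targets '[{"x": 0.01,"y": 0,"z": 0.03,"roll": 0},{"x": 0.01,"y": 0,"z": 0.03,"roll": 0},{"x": 0,"y": 0,"z": 0,"roll": 0},{"x": 0,"y": 0,"z": 0,"roll": 0}]'

```text
time_s: 27.12
tool_pos: [507.3, -11.5, 132.6]
tcp_rot: [3.142, -0.0, 0.079]
force: [-1.0, -0.3, 0.7]
finger_gap: 22.1
grip_force: 15.0
```

```bash
python3 frc.py
```

```text
27.5167 F [-0.28 -0.21  0.12] sd [0.66 0.4  0.56] p [507.3  -11.51 132.61]
```

Emit:
arm_command --targets '[{"x": 0.01,"y": 0,"z": 0.03,"roll": 0},{"x": 0.01,"y": 0,"z": 0.03,"roll": 0},{"x": 0,"y": 0,"z": 0,"roll": 0},{"x": 0,"y": 0,"z": 0,"roll": 0}]'

```text
time_s: 27.85
tool_pos: [507.8, -11.5, 130.7]
tcp_rot: [-3.142, 0.0, 0.079]
force: [-1.4, -1.2, 1.0]
finger_gap: 22.3
grip_force: 15.0
```

```bash
python3 frc.py
```

```text
28.25 F [-0.8  -0.06  0.95] sd [0.41 0.5  0.28] p [507.85 -11.48 130.76]
```

Emit:
arm_command --targets '[{"x": 0.01,"y": 0,"z": 0.03,"roll": 0},{"x": 0,"y": 0,"z": 0.02,"roll": 0},{"x": 0,"y": 0,"z": 0,"roll": 0},{"x": 0,"y": 0,"z": 0,"roll": 0},{"x": 0,"y": 0,"z": 0,"roll": 0}]'

```text
time_s: 28.67
tool_pos: [508.2, -11.5, 129.3]
tcp_rot: [3.142, -0.0, 0.079]
force: [-0.4, -0.5, 0.9]
finger_gap: 21.9
grip_force: 15.0
```

```bash
python3 frc.py; python3 fit.py; python3 flaps.py
python3 - <<'E'
from h import *
f=bot.grab_frame('wrist');P=cloud(f);hsv=cv2.cvtColor(f['color'],cv2.COLOR_RGB2HSV)
m=(cv2.inRange(hsv,(100,120,40),(125,255,255))>0)&(abs(P[...,0]-545)<25)&(abs(P[...,1]+8)<25)&(P[...,2]>20)&(P[...,2]<42)
q=P[m];print(len(q),q.min(0),q.max(0))
b=cv2.cvtColor(f['color'],4)[60:240,200:440];a=cv2.cvtColor(bot.grab_frame('side')['color'],4)[195:315,230:390]
cv2.imwrite('pics/v6.png',np.hstack([cv2.resize(a,(400,300),interpolation=2),cv2.resize(b,(400,300),interpolation=2)]))
E
```

```text
29.0667 F [-0.74 -0.28  1.78] sd [0.45 0.55 0.38] p [508.19 -11.45 129.28]
29.0667 [508.178 -11.449 129.266] 0.07947490049352268 [-1.155 -0.461  2.049]
both 550 x0 5.34 slope -0.578 tilt 0.524 med|r| 3.7301534099257943
wrist 494 x0 5.82 slope -0.571 tilt 0.519 med|r| 2.7208342345906704
side 56 x0 -303.90 slope -5.052 tilt 1.375 med|r| 3.9876315198110177
66 [585.1 -19.5  45.8] [[572.0, -26.0, 43.0], [598.0, -13.0, 48.0]]
80 [488.9 -11.6  81.3] [[487.0, -18.0, 62.0], [493.0, -1.0, 94.0]]
83 [563.1 -92.   81.1] [[555.0, -93.0, 63.0], [573.0, -88.0, 94.0]]
29.2167 [508.18182662 -11.44276307 129.27318736] 0.07947226584949996 22.1804227833381 [-0.7866767   0.15602218  1.51286896]
403 [535.21641181 -22.05673558  28.36623196] [559.3769572    6.05756536  37.44606377]
```

View pics/v6.png

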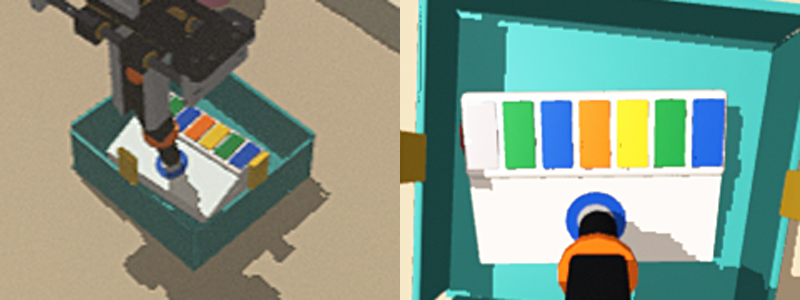

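```bash
sed -i 's/(-85,-57,9)/(-72,-57,9)/; s/abs(L\[...,0\])<75)/abs(L[...,0])<46)/' fit.py; python3 fit.py; python3 frc.py
```

```text
29.3167 [508.158 -11.448 129.23 ] 0.07944333396978576 [-1.42  -0.438  1.761]
both 322 x0 12.45 slope -0.258 tilt 0.253 med|r| 0.22364921448528602
wrist 293 x0 12.47 slope -0.260 tilt 0.255 med|r| 0.18860172457463717
side 29 x0 32.92 slope 0.635 tilt -0.566 med|r| 4.262141005631847
29.8167 F [-0.43 -0.22  1.85] sd [0.47 0.32 0.37] p [508.18 -11.46 129.26]
```

Tilt is 0.254 rad against 0.314 for a square hold, which is inside the 0.14 limit. The press is about 3 N, the tip is centred and everything is still, so I'll hand in.

```bash
python3 -c "
from h import *
print(bot.sign_off())"
```

```text
the job is handed in; nothing more can be done
None
```

I handed the job in: all three tray sides were folded upright, and the gripped wand's tip was resting on the tag at about 3 N. By my measurements the tip was within about 2 mm of the tag centre and the wand about 0.06 rad off square; the judge's verdict was not shown to me.

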